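Shut the torch-tip cabinet so its doors lap

ROBOT

A 6-joint arm with a two-finger parallel gripper is mounted at the origin on the work surface. World frame = base frame: x ahead of the robot, y to its left, z up, the work surface at z = 0. Lengths are in m, angles in rad, forces in N, time in s.
With the tool pointing down it reaches from about 0.275 to 0.975 m from the base axis. Payload 8.4 kg.
Tool frame: the origin (TCP) lies midway between the tips of the shut fingers; the grasp point (between the pads) lies 19 mm behind it; z points along the fingers, x is the direction in which the jaws open and shut, and the axes are right-handed (so a half turn about z gives the same grasp; the last joint's range is limited). The gripper opens to 92 mm and grips with 3 to 60 N. Pads are 20 mm wide; open, the fingers measure 128 mm over their backs; the gripper's body (75 mm by 189 mm) begins 69 mm behind the grasp point.
Start: joints at [1.31, 0.353, 1.633, -0, 1.155, -0.002], TCP at [0.16, 0.604, 0.215] pointing down, gripper open.
Joint ranges: [-2.63, 2.63], [-0.92, 2.1], [0.06, 2.66], [-1.3, 4.44], [0, 2.69], [-3.02, 3.02]. Speed limits (rad/s): [2.22, 2.22, 2.79, 3.14, 3.14, 3.14].

INTERFACE

Orientations are given as a unit quaternion [x, y, z, w].
In Python, from plant import observe, cams, job gives the robot as it stands.
- The arm moves only by the shell command python3 -m inch 'ROWS' [OPENING] [FORCE]. ROWS is text: rows parted by semicolons, each of 4 numbers parted by spaces: the shift along the tool's x, y, z in mm, then the turn about the tool's z in rad. In form: dx dy dz yaw; .... A call has 1 to 8 rows; each row shifts and turns the commanded pose from where the row before left it, along the tool's axes as they then stand; what a row does not reach is not made up. A row lasts 1/8 s, in which the tool goes at most 62.5 mm and 10.7 degrees, less where a joint would pass 70% of its speed; a pose out of reach is approached as far as the arm can. A call is refused whole if a number of a shift passes 62.5 or a number of a turn 0.188, either way. A call with a gripper value outside its range is refused whole. OPENING is the finger opening in mm, from 0 to 91.9, set as the call begins (- or left out, the last holds). The fingers move at their own pace and stop on an object; FORCE is the grip in N (left out, the last holds). Time passes only in rows, so rows that do not move let the fingers close. It gives the time, the measured TCP pose, the force and the opening at its end, in the units of the state.
- observe(): the state, without advancing time (a new reading comes with each control period).
- cams.get_image(name): name is "scene" or "top" or "wrist"; returns a dict with "pixels" (480x640x3 uint8, red, green, blue), "depth" (480x640 float32, m along the optical axis (not along the pixel's ray), 0 where there is no reading), "mtx" (3x3 intrinsics, pixels), "D" ([k1, k2, p1, p2, k3] as OpenCV has them; the pictures are not rectified), "R" (3x3) and "t" (3): a world point X has camera coordinates R X + t. Camera axes: x right, y down, z forward; pixel columns grow to the right and rows downward; lengths in m; the calibration is good to about 2 mm. A picture is of the moment at which its call begins.
- job.hand_in(): hands the job in, once; it reports no verdict.
The state is a dict: "time_s": time; "joint_pos": joint angles; "joint_velocities": joint speeds; "tau": joint torques, N m; "position": TCP position; "tool_rot": TCP orientation; "ft_force": force on the tool from outside, world axes, zero at the start; "moment": the same for the moment, N m; "grip_width": opening from 0.0 (shut) to 1.0 (fully open).
Only numpy, scipy, OpenCV 4.12 (cv2) and the standard library are available. Lean on these libraries where they do the work, as an engineer would, in place of code of your own. Each camera call takes 0.05 s, during which the arm holds its last target. There are 200 camera calls.

TASK

Shut both doors of the little grey bench cabinet so that their meeting edges lap: first the blue door with the dark stepped (rebated) edge, all the way home while the other is still standing open, then the blue door with the brass flange, so that its flange lies over the step. Leave the glass jar where it is.

Things in the scene. Friction and masses are not known exactly. Their poses are not given: they have to be found in the camera images.
- cabinet: Grey steel cabinet fixed to the bench, 110 (x) by 280 (y) by 180 mm high; origin at the centre of its underside, z up. Its front looks along its own +x, away from the robot. It carries two blue doors, 20 mm thick, 1 to 179 mm above the bench, on vertical hinge lines at (x 76, y +140) and (x 76, y -140) mm. The hinge line lies in the door's outer face, which when shut is the plane x = 76 mm.
- rebated (a joint): Angle of the blue door with the dark stepped edge, hinged at cabinet y = +140 mm; 0 shut, 1.7 fully open, swinging out to +x. Full thickness to 130 mm from the hinge line, then only the inner 9 mm on to 150 mm. Knob 20 mm proud, 108 mm from the hinge, 60 mm up; outer face bare above. 0.06 N m hinge: stays where left. If the other door is shut first, this one stops on its flange 0.15 rad short.
- flanged (a joint): Angle of the blue door with the brass flange, hinged at cabinet y = -140 mm; 0 shut, 1.7 fully open, swinging out to +x. Full thickness to 126 mm from the hinge line, then only the outer 10 mm (the brass flange) on to 147 mm. Knob 20 mm proud, 108 mm from the hinge, 60 mm up; outer face bare above. 0.45 kg, stiff hinge (0.06 N m): stays where left.
- jar: Greenish glass jar with a glass lid, 84 mm across and 100 mm high, standing loose on the bench clear of the doors, to the left or the right of the cabinet; origin at the centre of its underside. Not to be moved.

How it is judged:
On the way, in this order (a step that is already met when the one before it is completed fails the run):
1. the rebated door is shut (within 0.10 rad) while the flanged door still stands open by more than 0.30 rad (value of joint rebated below 0.1 rad and value of joint flanged above 0.3 rad), for 0.2 s.
2. then the flanged door is shut over it, both within 0.10 rad (value of joint each of rebated, flanged below 0.1 rad), for 0.2 s.
At the end, for the whole second after the job is handed in: Both doors stand shut and still, each within 0.10 rad (about 14 mm at its free edge) of fully home, the brass flange lying over the dark step; the jar is within 30 mm of where it stood (all of step 2 and velocity of joint rebated between -0.05 and 0.05 rad/s and velocity of joint flanged between -0.05 and 0.05 rad/s and distance of jar from where it was at the start of the episode below 0.03 m); the robot touches nothing.
It fails at once if the glass jar is moved by more than 30 mm or tipped over (distance of jar from where it was at the start of the episode above 0.03 m or angle between jar's own z axis and vertical above 0.35 rad).
It also fails if it takes over 48 s, if anything falls off the work surface, if the arm or the gripper's body presses on something with over 40 N, if the wrist force passes 120 N, or if a joint passes its speed limit or range.

## Working session

There is one attempt and no reset: what is moved stays moved. The work goes in short steps, Python scripts to look and compute and a shell command to move; the robot and the scene stay as the last step left them, time stands still between calls to the robot, and variables do not carry over. Pictures are saved under pics/ and viewed, about 8 in all and at most 12, crops included, and the job is handed in when it is done.

```bash
mkdir -p pics; ls
python3 - <<'E'
from plant import observe,cams
import cv2,numpy as np
o=observe();print({k:np.round(v,3).tolist() for k,v in o.items()})
for n in("scene","top"):
    i=cams.get_image(n);cv2.imwrite(f"pics/{n}0.png",i["pixels"][:,:,::-1]);np.savez(f"{n}0.npz",**{k:i[k] for k in i})
    print(n,np.round(i["mtx"],1).tolist(),i["D"],np.round(-i["R"].T@i["t"],3))
E
```

```text
pics
{'time_s': 0.0, 'joint_pos': [1.31, 0.354, 1.634, -0.0, 1.155, -0.002], 'joint_velocities': [0.001, -0.001, -0.001, 0.0, -0.001, 0.001], 'tau': [-0.004, -59.384, -33.42, 0.069, 0.024, -0.0], 'position': [0.16, 0.604, 0.214], 'tool_rot': [0.792, 0.61, -0.001, 0.0], 'ft_force': [0.184, 1.067, 1.145], 'moment': [-0.039, -0.062, -0.021], 'grip_width': 0.998}
scene [[584.5, 0.0, 320.9], [0.0, 584.5, 234.7], [0.0, 0.0, 1.0]] [-0.1247398  0.         0.         0.         0.       ] [ 0.465 -0.44   1.329]
top [[528.0, 0.0, 316.0], [0.0, 528.0, 236.4], [0.0, 0.0, 1.0]] [0.03245988 0.         0.         0.         0.        ] [0.363 0.015 1.25 ]
```

View pics/scene0.png

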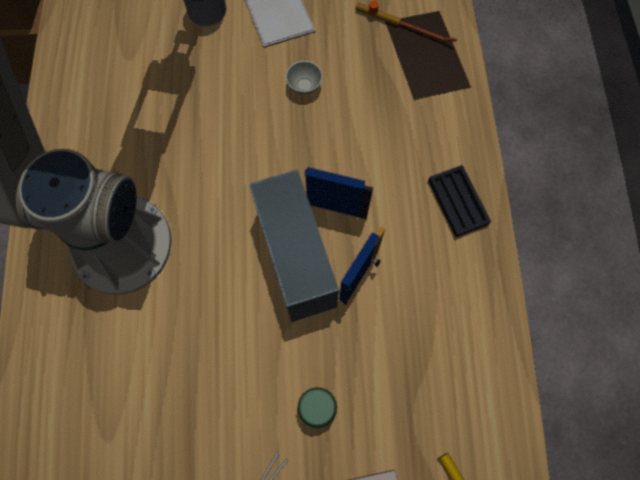

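View pics/top0.png

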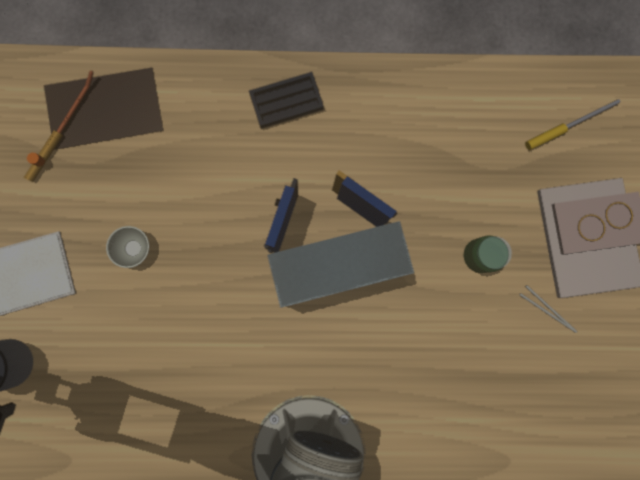

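The scene picture shows the grey cabinet at about (295,245), the flanged door (brass tip at (380,232)), the rebated door at (338,192) and the jar at (317,407). In the top picture the cabinet is at (340,263), the rebated door at left (283,215), the flanged door at right (365,200), and the jar at (488,254).

```bash
cat > h.py <<'E'
import numpy as np,cv2
def pts(d):
    # world point per pixel from depth
    h,w=d["depth"].shape
    uv=np.stack(np.meshgrid(np.arange(w),np.arange(h)),-1).reshape(-1,1,2).astype(np.float32)
    n=cv2.undistortPoints(uv,d["mtx"],d["D"]).reshape(h,w,2)
    z=d["depth"][...,None]
    P=np.concatenate([n*z,z],-1)
    return (P-d["t"])@d["R"]
def blobs(m,amin=60):
    c,_=cv2.findContours(m.astype(np.uint8),cv2.RETR_EXTERNAL,cv2.CHAIN_APPROX_NONE)
    return [k for k in c if cv2.contourArea(k)>amin]
def measure(d):
    P=pts(d);hsv=cv2.cvtColor(d["pixels"],cv2.COLOR_RGB2HSV)
    ok=(d["depth"]>0)&(P[...,0]>0.25)
    top=ok&(abs(P[...,2]-.18)<.012)
    blue=(hsv[...,0]>105)&(hsv[...,0]<130)&(hsv[...,1]>130)
    jar=ok&(hsv[...,0]>50)&(hsv[...,0]<90)&(hsv[...,1]>60)&(P[...,2]>.08)
    out={}
    for n,m in(("top_nonblue",top&~blue),("blue_top",top&blue),("jar",jar)):
        for k in blobs(m,20):
            M=np.zeros(m.shape,np.uint8);cv2.drawContours(M,[k],-1,1,-1)
            q=P[(M>0)&m];r=cv2.minAreaRect((q[:,:2]*1000).astype(np.float32))
            print(n,len(q),"z",np.round(np.median(q[:,2]),3),"c",np.round(r[0],1),"size",np.round(r[1],1),"corners",np.round(cv2.boxPoints(r)).tolist())
E
python3 - <<'E'
from h import *
measure(dict(np.load("top0.npz")))
E
```

```text
top_nonblue 7506 z 0.181 c [422.2 -60.2] size [110.4 281.9] corners [[333.0, 62.0], [405.0, -211.0], [512.0, -182.0], [440.0, 90.0]]
top_nonblue 688 z 0.18 c [527.9  63. ] size [ 20.4 149.3] corners [[454.0, 76.0], [596.0, 30.0], [602.0, 50.0], [460.0, 96.0]]
top_nonblue 720 z 0.18 c [ 565.3 -109. ] size [147.3  22.5] corners [[514.0, -163.0], [532.0, -176.0], [617.0, -55.0], [598.0, -42.0]]
```

```bash
cat >> h.py <<'E'
C=np.array([.4222,-.0602]);A=.262
def cab(p):
    d=np.asarray(p)[...,:2]-C;c,s=np.cos(A),np.sin(A)
    return np.stack([d[...,0]*c+d[...,1]*s,-d[...,0]*s+d[...,1]*c],-1)*1000
def st():
    from plant import observe
    o=observe();from scipy.spatial.transform import Rotation as R
    x=R.from_quat(o["tool_rot"]).as_matrix()[:,0]
    print("t",round(o["time_s"],2),"cab",cab(o["position"]).round(1),"z",round(o["position"][2]*1000,1),"toolx ang-cab y",round(np.arctan2(x[1],x[0])-A-np.pi/2,3),"F",np.round(o["ft_force"],1),"q",np.round(o["joint_pos"],2))
E
python3 -m inch '0 0 0 -0.174; 0 0 0 -0.174; 0 0 0 -0.174; -58 28 0 0; -58 28 0 0; -58 28 0 0; -58 28 0 0; -58 28 0 0' 0 10; python3 -c "from h import *;st()"
```

```text
time_s: 1.1
position: [0.3653, 0.3661, 0.2145]
tool_rot: [0.608, 0.794, -0.0, 0.0]
ft_force: [0.5, -0.7, -0.4]
grip_width: 0.153
t 1.1 cab [ 55.4 426.5] z 214.5 toolx ang-cab y 0.002 F [ 0.5 -0.7 -0.4] q [ 0.78  0.19  1.86 -0.    1.09 -1.05]
```

```bash
python3 -m inch '-56 29 0 0; -56 29 0 0; -56 29 0 0; -56 29 0 0; -56 29 0 0; 0 0 0 0'
python3 - <<'E'
from h import *;st()
from plant import cams
i=cams.get_image("top");measure(i);cv2.imwrite("pics/top1.png",i["pixels"][:,:,::-1])
E
```

```text
time_s: 1.85
position: [0.5775, 0.134, 0.2141]
tool_rot: [0.61, 0.792, -0.0, 0.0]
ft_force: [-0.7, 0.3, -0.1]
grip_width: 0.006
t 1.85 cab [200.3 147.4] z 214.1 toolx ang-cab y -0.003 F [-0.7  0.3 -0.1] q [ 0.23  0.3   1.7  -0.    1.13 -1.6 ]
top_nonblue 6500 z 0.181 c [426.1 -75.4] size [110.7 250.7] corners [[340.0, 31.0], [405.0, -211.0], [512.0, -182.0], [447.0, 60.0]]
top_nonblue 328 z 0.18 c [554.3  54.4] size [20.5 91.9] corners [[507.0, 59.0], [595.0, 31.0], [601.0, 50.0], [514.0, 78.0]]
top_nonblue 722 z 0.18 c [ 565.2 -108.8] size [147.4  22.2] corners [[514.0, -163.0], [532.0, -175.0], [617.0, -55.0], [598.0, -42.0]]
```

View pics/top1.png

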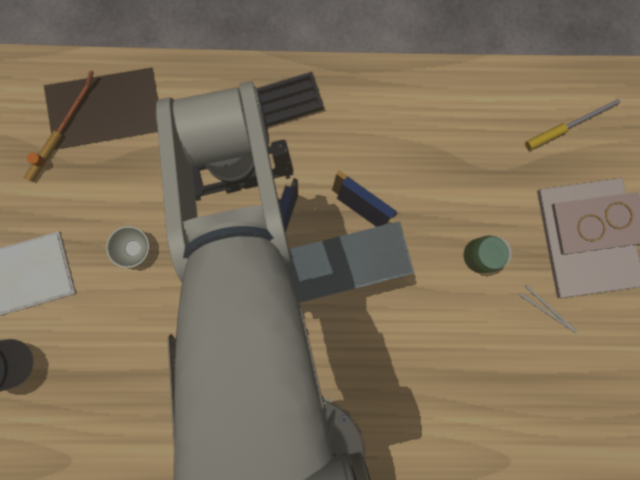

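The top picture shows the arm over (220,150), the fingers standing off left of the rebated door, and both doors unmoved, so I'm lowering the tool.

```bash
python3 -m inch '0 0 45 0; 0 0 45 0; 0 0 0 0; -27 -9 0 0; -20 -9 0 0; 0 0 0 0'; python3 -c "from h import *;st()"; python3 -m inch '-9 -3 0 0; -10 -6 0 0; -10 -6 0 0; -9 -8 0 0; -9 -8 0 0; -7 -9 0 0; -7 -9 0 0; 0 0 0 0';python3 -c "from h import *;st()"
```

```text
time_s: 2.65
position: [0.5703, 0.0863, 0.126]
tool_rot: [0.609, 0.793, 0.0, 0.0]
ft_force: [-0.2, 0.8, 0.4]
grip_width: 0.004
t 2.65 cab [181.  103.2] z 126.0 toolx ang-cab y -0.0 F [-0.2  0.8  0.4] q [ 0.15  0.38  1.82 -0.    0.94 -1.68]
time_s: 3.65
position: [0.5381, 0.0148, 0.1246]
tool_rot: [0.608, 0.794, -0.0, -0.0]
ft_force: [0.3, -0.2, -0.0]
grip_width: 0.005
t 3.65 cab [131.3  42.5] z 124.6 toolx ang-cab y 0.001 F [ 0.3 -0.2 -0. ] q [ 0.02  0.33  1.9  -0.    0.91 -1.81]
```

```bash
python3 -m inch '-6 -9 0 0; -6 -9 0 0; -4 -9 0 0; -1 -8 0 0; 0 -4 0 0; 0 0 0 0'
python3 - <<'E'
from h import *;st()
from plant import cams
i=cams.get_image("scene");measure(i);cv2.imwrite("pics/sc2.png",cv2.resize(i["pixels"][120:340,200:480,::-1],None,fx=2.5,fy=2.5))
E
```

```text
time_s: 4.4
position: [0.5052, -0.011, 0.1246]
tool_rot: [0.608, 0.794, -0.0, -0.0]
ft_force: [0.3, -0.1, -0.1]
grip_width: 0.006
t 4.4 cab [92.9 26. ] z 124.6 toolx ang-cab y 0.001 F [ 0.3 -0.1 -0.1] q [-0.02  0.28  1.97 -0.    0.89 -1.86]
top_nonblue 152 z 0.179 c [ 566.8 -108.2] size [146.5  21.2] corners [[516.0, -162.0], [533.0, -174.0], [617.0, -54.0], [600.0, -42.0]]
top_nonblue 48 z 0.179 c [486.3 -43.8] size [ 8.7 19.1] corners [[479.0, -36.0], [485.0, -54.0], [493.0, -52.0], [488.0, -33.0]]
top_nonblue 6649 z 0.181 c [426.4 -58.6] size [123.  283.5] corners [[334.0, 65.0], [399.0, -211.0], [518.0, -183.0], [454.0, 93.0]]
blue_top 514 z 0.18 c [ 560.6 -118.7] size [123.   18.1] corners [[518.0, -164.0], [533.0, -174.0], [603.0, -73.0], [588.0, -63.0]]
blue_top 132 z 0.179 c [471.2   6.7] size [10.3 84.8] corners [[454.0, 46.0], [479.0, -35.0], [489.0, -32.0], [464.0, 49.0]]
jar 320 z 0.1 c [ 449.1 -417.4] size [42.8 70.9] corners [[408.0, -418.0], [469.0, -454.0], [491.0, -417.0], [430.0, -381.0]]
```

View pics/sc2.png

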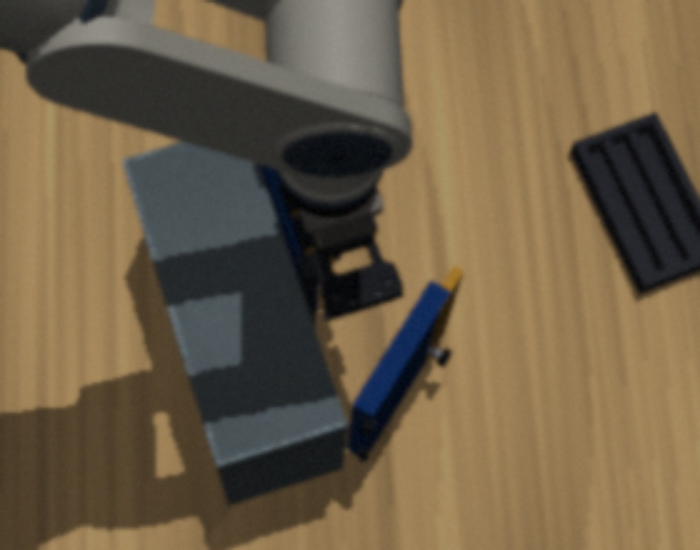

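The scene crop shows the rebated door nearly shut (edge at (300,260)) and the flanged door still open, with its brass tip at (455,278). I'll press the rebated door home until the force rises.

```bash
python3 -m inch '0 -2 0 0; 0 -2 0 0; 0 0 0 0';python3 -c "from h import *;st()"; python3 -m inch '0 -2 0 0; 0 0 0 0';python3 -c "from h import *;st()"
```

```text
time_s: 4.82
position: [0.5015, -0.0121, 0.1246]
tool_rot: [0.608, 0.794, -0.0, -0.0]
ft_force: [-0.9, -0.9, -0.4]
grip_width: 0.001
t 4.83 cab [89. 26.] z 124.6 toolx ang-cab y 0.001 F [-0.9 -0.9 -0.4] q [-0.03  0.28  1.98 -0.    0.89 -1.86]
time_s: 5.08
position: [0.4997, -0.0126, 0.1246]
tool_rot: [0.608, 0.794, 0.0, 0.0]
ft_force: [1.1, -0.2, -0.0]
grip_width: 0.003
t 5.08 cab [87.2 25.9] z 124.6 toolx ang-cab y 0.001 F [ 1.1 -0.2 -0. ] q [-0.03  0.27  1.98  0.    0.89 -1.86]
```

```bash
python3 -m inch '0 -1.5 0 0; 0 0 0 0';python3 -c "from h import *;st()"; python3 -m inch '0 -1.5 0 0; 0 0 0 0';python3 - <<'E'
from h import *;st()
from plant import cams
i=cams.get_image("scene");measure(i)
E
```

```text
time_s: 5.32
position: [0.4996, -0.0126, 0.1247]
tool_rot: [0.608, 0.794, 0.001, 0.001]
ft_force: [6.7, 2.9, -5.3]
grip_width: 0.007
t 5.33 cab [87.1 25.9] z 124.7 toolx ang-cab y 0.001 F [ 6.7  2.9 -5.3] q [-0.03  0.27  1.98  0.    0.89 -1.86]
time_s: 5.58
position: [0.4997, -0.0126, 0.1248]
tool_rot: [0.608, 0.794, 0.002, 0.002]
ft_force: [12.1, 5.9, -10.2]
grip_width: 0.004
t 5.58 cab [87.2 25.9] z 124.8 toolx ang-cab y 0.001 F [ 12.1   5.9 -10.2] q [-0.03  0.27  1.98  0.    0.88 -1.86]
top_nonblue 151 z 0.18 c [ 566.5 -108.3] size [146.7  20.8] corners [[516.0, -162.0], [533.0, -174.0], [617.0, -55.0], [600.0, -42.0]]
top_nonblue 6619 z 0.181 c [426.7 -58.2] size [119.2 281.2] corners [[333.0, 62.0], [406.0, -209.0], [521.0, -178.0], [448.0, 93.0]]
blue_top 514 z 0.18 c [ 560.6 -118.9] size [123.6  17.9] corners [[518.0, -164.0], [532.0, -175.0], [604.0, -74.0], [589.0, -63.0]]
jar 325 z 0.1 c [ 453.  -413.2] size [53.  71.6] corners [[410.0, -424.0], [476.0, -451.0], [496.0, -402.0], [430.0, -375.0]]
```

```bash
python3 -m inch '0 20 0 0; 0 20 0 0; 0 0 -50 0; 0 0 -45 0; -50 26 0 0; -50 26 0 0; -50 26 0 0; 0 0 0 0';python3 -c "from h import *;st()"
python3 - <<'E'
from h import *
from plant import cams
i=cams.get_image("scene");measure(i)
E
```

```text
time_s: 6.62
position: [0.6512, -0.1302, 0.2187]
tool_rot: [0.609, 0.793, -0.0, 0.0]
ft_force: [-1.2, -0.1, -0.7]
grip_width: 0.007
t 6.62 cab [ 203. -127.] z 218.7 toolx ang-cab y -0.001 F [-1.2 -0.1 -0.7] q [-0.2   0.41  1.54 -0.    1.19 -2.03]
top_nonblue 163 z 0.18 c [ 566.9 -108.2] size [147.7  21.2] corners [[516.0, -163.0], [533.0, -175.0], [618.0, -54.0], [601.0, -42.0]]
top_nonblue 6558 z 0.181 c [426.8 -57.6] size [119.6 282.8] corners [[332.0, 63.0], [406.0, -210.0], [521.0, -179.0], [448.0, 94.0]]
blue_top 507 z 0.18 c [ 560.8 -118.8] size [123.1  17.5] corners [[518.0, -164.0], [533.0, -174.0], [603.0, -73.0], [589.0, -63.0]]
blue_top 173 z 0.18 c [477.3 -10.4] size [18.2 47.6] corners [[463.0, 10.0], [474.0, -36.0], [492.0, -31.0], [480.0, 15.0]]
jar 257 z 0.101 c [ 447.3 -418.7] size [36.9 72.2] corners [[407.0, -415.0], [468.0, -454.0], [488.0, -422.0], [426.0, -384.0]]
```

```bash
python3 -m inch '0 0 47 0; 0 0 47 0; 0 0 0 0; 20 -13 0 0; 20 -13 0 0; 10 -7 0 0; 6 -5 0 0; 0 0 0 0';python3 -c "from h import *;st()"; python3 -m inch '8 -8 0 0; 8 -7 0 0; 7 -9 0 0; 6 -9 0 0; 5 -10 0 0; 4 -11 0 0; 2 -6 0 0; 0 0 0 0';python3 - <<'E'
from h import *;st()
from plant import cams
i=cams.get_image("top");measure(i)
E
```

```text
time_s: 7.68
position: [0.5987, -0.0832, 0.1263]
tool_rot: [0.608, 0.794, 0.0, 0.0]
ft_force: [1.3, 0.9, -0.1]
grip_width: 0.001
t 7.67 cab [164.5 -67.9] z 126.3 toolx ang-cab y 0.002 F [ 1.3  0.9 -0.1] q [-0.14  0.42  1.76  0.    0.97 -1.97]
time_s: 8.68
position: [0.5296, -0.0603, 0.1256]
tool_rot: [0.608, 0.794, -0.0, -0.0]
ft_force: [0.5, 0.4, -0.0]
grip_width: 0.003
t 8.68 cab [103.7 -27.9] z 125.6 toolx ang-cab y 0.001 F [ 0.5  0.4 -0. ] q [-0.12  0.32  1.91  0.    0.91 -1.95]
top_nonblue 77 z 0.181 c [ 422.5 -199.6] size [39.5 12.5] corners [[402.0, -197.0], [404.0, -209.0], [443.0, -202.0], [441.0, -190.0]]
top_nonblue 2011 z 0.18 c [407.1  37.7] size [131.6  85.6] corners [[333.0, 63.0], [354.0, -20.0], [481.0, 12.0], [460.0, 95.0]]
top_nonblue 505 z 0.181 c [481.5 -79.6] size [ 35.  118.9] corners [[464.0, -20.0], [464.0, -139.0], [499.0, -139.0], [499.0, -20.0]]
top_nonblue 298 z 0.18 c [509.9 -95.6] size [20.5 88.9] corners [[494.0, -53.0], [506.0, -141.0], [526.0, -138.0], [514.0, -50.0]]
```

Closing is on track at about 0.12 rad. I'll press it home.

```bash
python3 -m inch '0 -5 0 0; 0 -5 0 0; 0 -3 0 0; 0 -2 0 0; 0 0 0 0';python3 -c "from h import *;st()"; python3 -m inch '0 -1.5 0 0; 0 -1 0 0; 0 0 0 0';python3 -c "from h import *;st()"
```

```text
time_s: 9.35
position: [0.5155, -0.0643, 0.1256]
tool_rot: [0.608, 0.794, -0.0, -0.0]
ft_force: [-0.4, 0.9, 0.1]
grip_width: 0.006
t 9.35 cab [ 89.  -28.1] z 125.6 toolx ang-cab y 0.001 F [-0.4  0.9  0.1] q [-0.13  0.3   1.94 -0.    0.9  -1.96]
time_s: 9.72
position: [0.5136, -0.0648, 0.1256]
tool_rot: [0.608, 0.794, 0.0, 0.0]
ft_force: [2.6, 1.0, -1.3]
grip_width: 0.005
t 9.72 cab [ 87.1 -28.1] z 125.6 toolx ang-cab y 0.001 F [ 2.6  1.  -1.3] q [-0.13  0.3   1.94  0.    0.9  -1.96]
```

The flanged door stops at the same 87.1 mm finger depth, so it's home. I'll back off and check.

```bash
python3 -m inch '0 25 0 0; 0 45 0 0; 0 0 -50 0; 0 0 -50 0; 50 30 -20 0; 50 30 0 0; 50 0 0 0; 50 0 0 0'; python3 -m inch '50 0 0 0; 50 0 0 0; 0 0 0 0; 0 0 0 0'
python3 - <<'E'
from h import *;st()
from plant import cams
i=cams.get_image("scene");measure(i);cv2.imwrite("pics/sc3.png",cv2.resize(i["pixels"][140:440,230:430,::-1],None,fx=2,fy=2,interpolation=cv2.INTER_CUBIC))
E
```

```text
time_s: 10.72
position: [0.5861, 0.1635, 0.2453]
tool_rot: [0.608, 0.794, -0.0, -0.0]
ft_force: [-0.1, 0.2, -0.3]
grip_width: 0.008
time_s: 11.22
position: [0.5606, 0.2581, 0.2454]
tool_rot: [0.608, 0.794, -0.0, 0.0]
ft_force: [0.2, -0.7, -0.4]
grip_width: 0.002
t 11.22 cab [216.1 271.6] z 245.4 toolx ang-cab y 0.002 F [ 0.2 -0.7 -0.4] q [ 0.43  0.31  1.62 -0.    1.21 -1.41]
top_nonblue 7080 z 0.181 c [432.6 -55.9] size [131.8 282.5] corners [[332.0, 63.0], [406.0, -209.0], [533.0, -175.0], [460.0, 98.0]]
blue_top 522 z 0.18 c [ 505.6 -114. ] size [ 19.2 130.5] corners [[479.0, -54.0], [513.0, -180.0], [532.0, -175.0], [498.0, -49.0]]
blue_top 478 z 0.18 c [467.2  28.1] size [ 18.7 126.6] corners [[442.0, 87.0], [474.0, -35.0], [492.0, -31.0], [460.0, 92.0]]
jar 73 z 0.1 c [ 476.9 -397.3] size [28.1 27. ] corners [[463.0, -411.0], [490.0, -412.0], [491.0, -384.0], [464.0, -383.0]]
jar 433 z 0.101 c [ 454.  -411.7] size [56.3 72.3] corners [[411.0, -426.0], [479.0, -450.0], [498.0, -397.0], [429.0, -373.0]]
```

View pics/sc3.png

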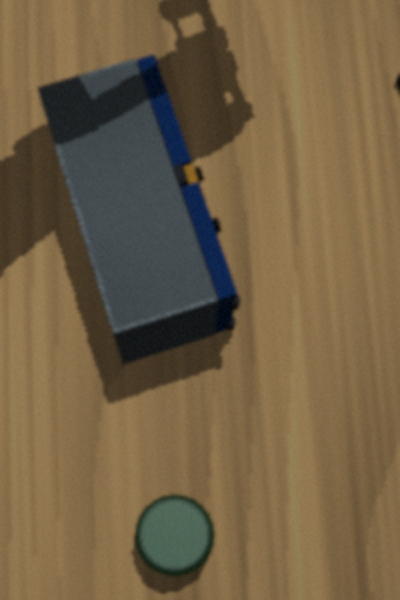

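The crop shows both doors flush with the cabinet front, and the brass flange at (193,174) lapped over the dark step. The jar stands upright at (175,535), the same spot in the uncropped picture as at the start, about (317,407).

```bash
python3 -c "
from plant import job;print(job.hand_in())"
```

```text
the job is handed in; nothing more can be done
None
```

I shut both doors in the order asked and handed the job in at about 11 s; no verdict was reported. I pushed the rebated door home first, while the flanged door still stood open about 0.88 rad, then pushed the flanged door over it.

- **Doors:** both stopped at the same finger depth, 87 mm in the cabinet's x. In the last picture their tops fit a 132 × 282 mm rectangle together with the cabinet, which matches fully shut, and the brass flange lies over the dark step.
- **Forces and robot:** the highest wrist force I read was about 17 N. The arm was clear of everything at hand-in.
- **Jar:** it is upright and at the same picture position as at the start. My colour-mask fits of its lid covered it only in part, so their centres scattered by several mm or more. I judged the jar from the pictures instead.

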